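# Press a label holder home behind the paint shelf's lip

## Robot

A 6-joint arm with a two-finger parallel gripper is mounted at the origin on the work surface. World frame = base frame: x ahead of the robot, y to its left, z up, the work surface at z = 0. Lengths are in m, angles in rad, forces in N, time in s.
With the tool pointing down it reaches from about 0.3 to 0.95 m from the base axis. Payload 3.1 kg.
Tool frame: the origin (TCP) lies on the centre line of the jaws, within the pads' length; the fingertips stand ctrl.tcp_to_tips ahead of it and the grasp point (between the pads) lies 8 mm behind it (ctrl.tcp_to_tips is the distance from the TCP to the fingertips, in m); y points along the fingers, x is the direction in which the jaws open and shut, and the axes are right-handed (so a half turn about y gives the same grasp; the last joint's range is limited). The gripper opens to 85 mm and grips with 20 to 120 N. Pads are 22 mm wide; open, the fingers measure 114 mm over their backs; the gripper's body (76 mm by 85 mm) begins 54 mm behind the grasp point. The pads swing forward as they close: fully open they stand 13 mm farther back than shut.
Start: joints at [-1.416, 0.308, 1.634, -0, 1.2, -0.07], TCP at [0.139, -0.609, 0.211] pointing down, gripper open.
Joint ranges: [-3.06, 3.06], [-0.79, 1.96], [0.05, 2.63], [-1.19, 4.34], [0.05, 2.64], [-2.94, 2.94]. Speed limits (rad/s): [2.79, 2.79, 3.14, 3.14, 3.14, 3.14].

## Interface

Orientations are given as a 3x3 rotation matrix whose columns are the frame's x, y, z axes.
In Python, from bench import ctrl gives the robot as it stands.
- The arm moves only by the tool move_arm, never from a script. Its argument "plan" is a list of rows, each an object of numbers: "dx", "dy", "dz": the shift along the tool's x, y, z in units of 30 mm (1.0 is 30 mm); "roll": the turn about the tool's y in units of 6 degrees (1.0 is 6 degrees). In form: [{"dx": .., "dy": .., "dz": .., "roll": ..}, ...]. A call has 1 to 12 rows; each row shifts and turns the pose as measured when the row begins, along the tool's axes as they then stand; what a row does not reach is not made up. A row lasts 1/12 s, in which the tool goes at most 41.7 mm and 7.16 degrees, less where a joint would pass 70% of its speed; a pose out of reach is approached as far as the arm can. A call is refused whole if a number of a shift passes 1 or a number of a turn 1, either way. A call with a gripper value outside its range is refused whole. "claw" is the finger opening in mm, from 0 to 85.4, set as the call begins (left out, the last holds). The fingers move at their own pace and stop on an object; the grip force is fixed at half the most. Time passes only in rows, so rows that do not move let the fingers close. It gives the time, the measured TCP pose, the force and the opening at its end, in the units of the state.
- ctrl.sense(): the state, without advancing time (a new reading comes with each control period).
- ctrl.snapshot(name): name is "side" or "top"; returns the picture (384x512x3 uint8, red, green, blue); there is no depth.
- ctrl.get_calibration(name): a dict with "fx", "fy", "cx", "cy" (pixels), "k1" (the pictures are not rectified: a ray, as slopes to the right and down, at radius r is drawn at 1 + k1 r^2 times it, then the intrinsics apply), "view" (4x4, takes a point from world to camera coordinates). Camera axes: x right, y down, z forward; pixel columns grow to the right and rows downward; lengths in m; the calibration is good to about 2 mm. A picture is of the moment at which its call begins. get_calibration takes no time and is no camera call.
- ctrl.sign_off(): hands the job in, once; it reports no verdict.
The state is a dict: "t": time; "joint_pos": joint angles; "joint_vel": joint speeds; "joint_torque": joint torques, N m; "ee_pos": TCP position; "eef_rot": TCP orientation; "ft_force": force on the tool from outside, world axes, zero at the start; "torque": the same for the moment, N m; "gripper_width": finger opening in m.
Only numpy, scipy, OpenCV 4.12 (cv2) and the standard library are available. Lean on these libraries where they do the work, as an engineer would, in place of code of your own. Each camera call takes 0.05 s, during which the arm holds its last target.

## Task

Take the wide label holder out of the wooden rack and slide it down behind the lip of the low tin shelf, into the empty bay between the two fitted holders, with its paper face outward on the lip side like theirs. Push it down against the sprung bar until it sits firmly on the stops, top level with its neighbours, and finish while still holding it pressed home: do not let go. Leave the narrow holder and everything else where it is.

Things in the scene. Friction and masses are not known exactly. Their poses are not given: they have to be found in the camera images.
- wide_holder: label holder to fit: upright flat grey plastic plate, 6 mm thick (its x), 80 mm wide (y), 85 mm tall (z), about 60 g, blank white paper insert on its -x face. Origin: centre of its bottom edge. It stands loosely in one of the rack's two slots, square to the rack, paper towards the robot's side; 59 mm of it shows above the rack
- wide_face (a point): point on the paper face of the wide holder, 3 mm in front (-x) of its middle plane, 56 mm above its bottom edge
- narrow_holder: a narrower holder, 56 mm wide, otherwise alike (6 mm thick, 85 mm tall), in the rack's other slot; not for this bay, stays there. Origin: centre of its bottom edge
- rack: fixed wooden block, 120 (x) x 110 (y) x 36 mm high, with two slots along its y, 70 mm apart (at x = -35 and +35 mm), 9 mm wide and 26 mm deep, floor 10 mm above the bench. Origin: centre of its underside
- shelf: fixed low steel tin shelf, 300 mm long along its y; its front lip (label side) faces its own -x. Its board, top 70 mm above the bench, runs back from the slot to x = +160 mm. Behind the lip an upright slot, 8.5 mm wide, centred on x = 0, open at the top. In it two fitted 80 mm holders, centred at y = +90 and -90 mm, tops at 121 mm; the empty bay lies between. Origin: on the bench under the bay's centre
- bay_mouth (a point): centre of the empty bay (8.5 mm across x, 86 mm along y between end stops) at the top of its straight walls, 66 mm above the bench; above it the edges flare outward at 45 degrees to about 71 mm height, where the mouth is about 17 mm wide. Axes as the shelf
- seat: two hard steel stops at the bottom of the bay (22 mm wide each, at y = +32 and -32 mm of the shelf). Origin: bay centre at the height of their top faces, 36 mm above the bench; the holder's bottom edge rests on them when it is home (its top then level with the neighbours, 121 mm)
- press_bar (a joint): sprung black bar in the middle of the bay floor, 34 mm wide, top 44 mm above the bench when free. Value = how far it is pressed down, m: 0 free, 0.008 with the holder home on the seat. It pushes up with 2.8 N at first and 5.6 N at home, so a holder that is let go pops up again; the holder's weight alone does not press it
- tin_a: small paint tin standing on the shelf board, 60 mm across, 60 mm tall; bystander
- tin_b: paint tin standing on the shelf board, 72 mm across, 65 mm tall; bystander
- tin_c: paint tin standing on the bench, 80 mm across, 75 mm tall; bystander
- scraper: spatula-like scraper lying on the bench; bystander
- brush: paint brush lying on the bench; bystander
- jar: capped jar standing on the bench, 64 mm across, 85 mm tall; bystander
- screwdriver: screwdriver lying on the bench; bystander

How it is judged:
By the outcome, as a careful person would: the job done as asked, in the order asked, and still so for the second after the job is handed in, while the arm keeps its last pose, push and grip.
It also fails if it takes over 54 s, if anything falls off the work surface, if the arm or the gripper's body presses on something with over 40 N, if the wrist force passes 120 N, or if a joint passes its speed limit or range.

## Working session

There is one attempt and no reset: what is moved stays moved. The work goes in short steps, Python scripts to look and compute and a tool call to move; the robot and the scene stay as the last step left them, time stands still between calls to the robot, and variables do not carry over. Pictures are saved under pics/ and viewed, and the job is handed in when it is done.

Besides the shell and the picture viewer there is one more tool, called after ">>>" by a JSON object that holds its "fn" and its "kwargs". move_arm: Moves the arm, as the interface text tells. Its arguments: {"type":"object","properties":{"plan":{"type":"array","items":{"type":"object","properties":{"dx":{"type":"number"},"dy":{"type":"number"},"dz":{"type":"number"},"roll":{"type":"number"}}}},"claw":{"type":"number"}},"required":["plan"]}

```bash
mkdir -p pics; ls
python3 - <<'E'
from bench import ctrl
import cv2, numpy as np
for n in ("side","top"):
    cv2.imwrite(f"pics/{n}0.png", ctrl.snapshot(n)[:,:,::-1])
    c=ctrl.get_calibration(n); print(n,{k:(np.round(v,4).tolist()) for k,v in c.items()})
s=ctrl.sense(); print(s, ctrl.tcp_to_tips)
E
```

```text
pics
side {'fx': 377.3442, 'fy': 377.3442, 'cx': 255.9267, 'cy': 192.8458, 'k1': -0.1207, 'view': [[0.9456, -0.3251, -0.0154, -0.5327], [-0.2361, -0.6524, -0.7202, 0.1933], [0.2241, 0.6846, -0.6936, 0.8233], [0.0, 0.0, 0.0, 1.0]]}
top {'fx': 424.6468, 'fy': 424.6468, 'cx': 257.3111, 'cy': 187.5953, 'k1': -0.0172, 'view': [[-0.0236, -0.9997, -0.0078, 0.0326], [-0.9847, 0.0246, -0.1726, 0.5711], [0.1727, 0.0036, -0.985, 1.0528], [0.0, 0.0, 0.0, 1.0]]}
{'t': 0.1, 'joint_pos': array([-1.41571380e+00,  3.08905178e-01,  1.63507900e+00,  3.30997480e-05,
        1.19970120e+00, -6.97164016e-02]), 'joint_vel': array([-0.00090894, -0.00284716, -0.00388722, -0.00010391,  0.0004733 ,
        0.00161101]), 'joint_torque': array([-1.64162057e-04, -4.16406441e+01, -2.77645397e+01, -9.42692145e-05,
        4.01539830e-03, -2.46257436e-06]), 'ee_pos': array([ 0.13916936, -0.60849256,  0.2102605 ]), 'eef_rot': array([[ 2.22898320e-01, -2.92768929e-04,  9.74841655e-01],
       [-9.74839469e-01,  2.07237227e-03,  2.22898442e-01],
       [-2.08549256e-03, -9.99997810e-01,  1.76525591e-04]]), 'ft_force': array([0.23322401, 0.24638714, 0.5964853 ]), 'torque': array([0.07699087, 0.01676005, 0.01591327]), 'gripper_width': 0.08559917430600375} 0.011
```

View pics/side0.png

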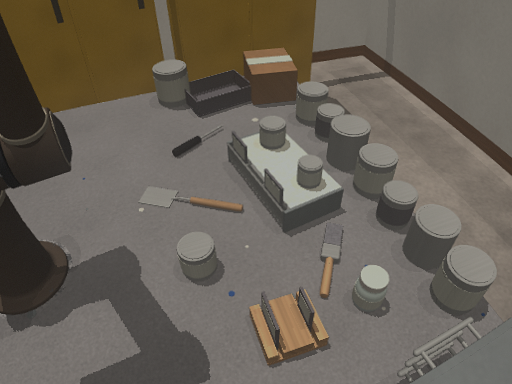

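View pics/top0.png

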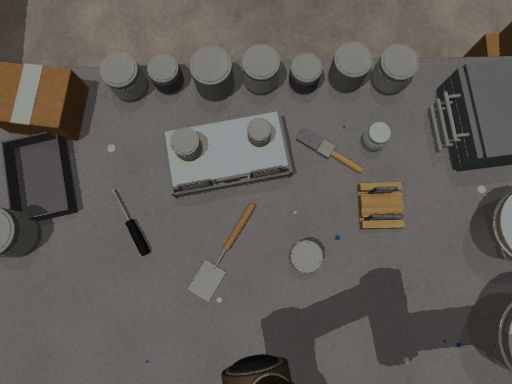

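Side view: the rack is at about (288,325) and the shelf at about (283,175), with the empty bay between its two holders. Top view: the rack is at about (382,206) and the shelf at about (228,153), lip side down. I'll enlarge these areas next.

```bash
cat > h.py <<'E'
import numpy as np, cv2
from bench import ctrl
def cal(n):
    c=ctrl.get_calibration(n); K=np.array([[c['fx'],0,c['cx']],[0,c['fy'],c['cy']],[0,0,1.]])
    return K,np.array([c['k1'],0,0,0,0.]),np.array(c['view'])
def ray(n,uv):
    K,d,V=cal(n); p=cv2.undistortPoints(np.array(uv,float).reshape(-1,1,2),K,d).reshape(-1,2)
    R=V[:3,:3]; o=-R.T@V[:3,3]; D=np.c_[p,np.ones(len(p))]@R
    return o,D
def plane(n,uv,z):
    o,D=ray(n,uv); return o+D*((z-o[2])/D[:,2])[:,None]
def proj(n,P):
    K,d,V=cal(n); return cv2.projectPoints(np.array(P,float).reshape(-1,1,3),cv2.Rodrigues(V[:3,:3])[0],V[:3,3],K,d)[0].reshape(-1,2)
def tri(uv1,uv2):
    o1,D1=ray("side",uv1);o2,D2=ray("top",uv2);out=[]
    for a,b in zip(D1,D2):
        A=np.c_[a,-b];t=np.linalg.lstsq(A,o2-o1,rcond=None)[0]
        p,q=o1+t[0]*a,o2+t[1]*b; out.append((*((p+q)/2),np.linalg.norm(p-q)))
    return np.array(out)
def crop(src,dst,x0,y0,w,h,s):
    im=cv2.imread(src)[y0:y0+h,x0:x0+w]; im=cv2.resize(im,None,fx=s,fy=s,interpolation=cv2.INTER_CUBIC)
    im=cv2.convertScaleAbs(im,alpha=1.3,beta=15)
    for i in range(0,w,10): cv2.putText(im,str(x0+i),(i*s,8),0,.3,(0,255,255),1); cv2.line(im,(i*s,10),(i*s,14),(0,255,255),1)
    for i in range(0,h,10): cv2.putText(im,str(y0+i),(0,i*s+4),0,.3,(0,255,255),1)
    cv2.imwrite(dst,im)
E
python3 -c "
from h import *
crop('pics/top0.png','pics/t_rack.png',350,172,60,65,8)
crop('pics/side0.png','pics/s_rack.png',240,275,95,90,6)
crop('pics/top0.png','pics/t_sh.png',160,105,135,95,5)
crop('pics/side0.png','pics/s_sh.png',220,110,125,115,5)"
```

```text
(no output)
```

View pics/t_rack.png

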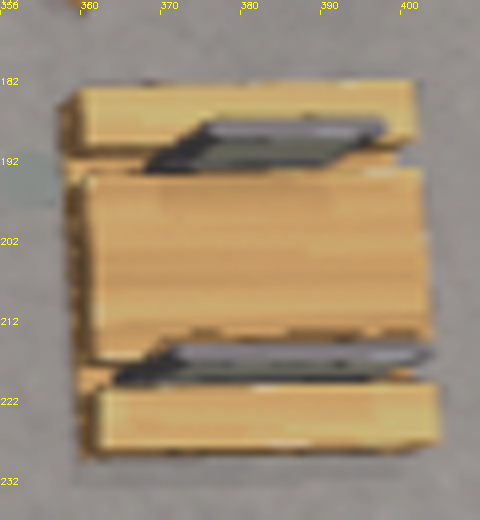

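View pics/s_rack.png

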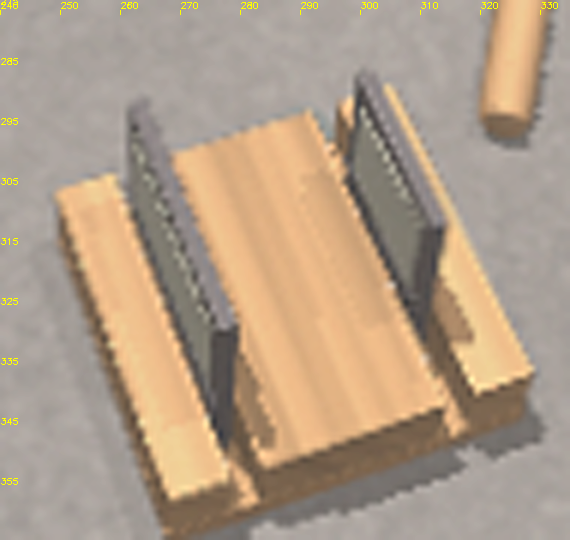

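View pics/t_sh.png

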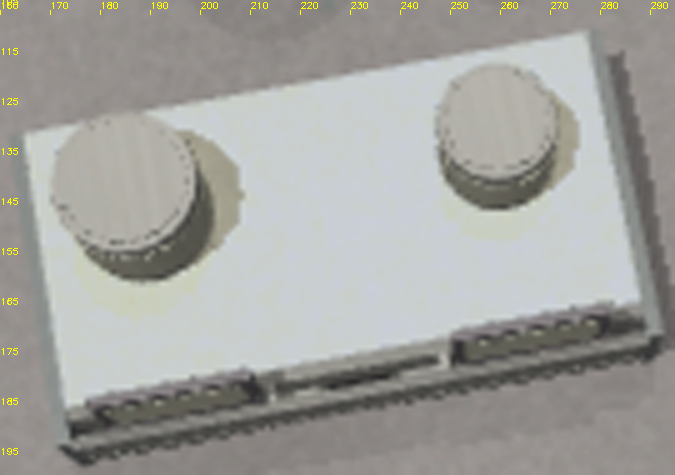

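View pics/s_sh.png

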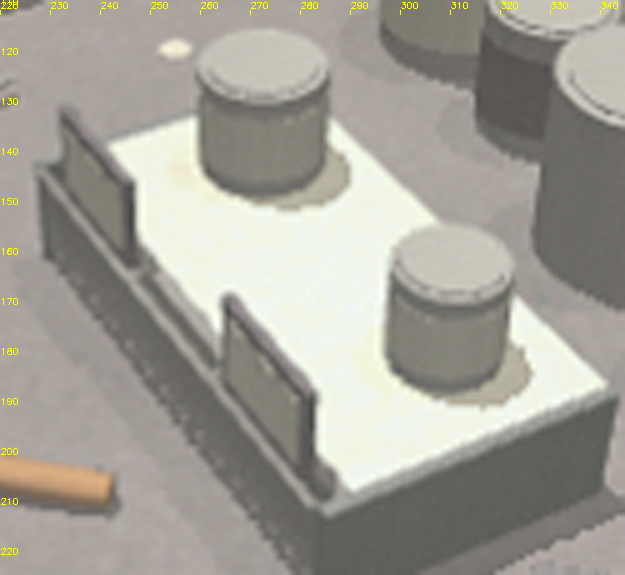

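Run:
```python
from h import *
np.set_printoptions(precision=4,suppress=True)
c=lambda pts,x0,y0,s:np.array(pts,float)/s+[x0,y0]-0.5+0.5/s
P=lambda t,a:print(t,"\n",a)
P("rack top corners(top)",plane("top",c([(80,88),(415,80),(440,443),(97,447)],350,172,8),.036))
P("rack top (side)",plane("side",c([(55,195),(310,112),(390,87),(532,373),(168,500)],240,275,6),.036))
P("wide topedge (top) L,R",plane("top",c([(180,345),(420,341),(433,352),(172,360)],350,172,8),.095))
P("wide topedge (side) far near",plane("side",c([(128,106),(145,98),(238,322),(213,328)],240,275,6),.095))
P("narrow top",plane("top",c([(210,122),(382,118),(385,130),(203,137)],350,172,8),.095))
P("shelf holders top(top)",plane("top",c([(93,405),(255,372),(453,340),(608,305)],160,105,5),.121))
P("shelf holders top(side)",plane("side",c([(65,110),(132,183),(230,297),(315,398)],220,110,5),.121))
P("board corners top",plane("top",c([(25,132),(590,30),(640,300)],160,105,5),.07))
P("lip outer top edge",plane("top",c([(68,440),(655,338)],160,105,5),.071))
P("lip side ",plane("side",c([(40,168),(318,510)],220,110,5),.071))
P("board side",plane("side",c([(325,110),(612,385)],220,110,5),.07))
```

```text
rack top corners(top) 
 [[ 0.5808 -0.2506  0.036 ]
 [ 0.5808 -0.3611  0.036 ]
 [ 0.4613 -0.3595  0.036 ]
 [ 0.4628 -0.2485  0.036 ]]
rack top (side) 
 [[ 0.4622 -0.2528  0.036 ]
 [ 0.5522 -0.252   0.036 ]
 [ 0.5813 -0.2523  0.036 ]
 [ 0.581  -0.3613  0.036 ]
 [ 0.4618 -0.3607  0.036 ]]
wide topedge (top) L,R 
 [[ 0.4891 -0.2619  0.095 ]
 [ 0.4885 -0.3358  0.095 ]
 [ 0.485  -0.3395  0.095 ]
 [ 0.4845 -0.2591  0.095 ]]
wide topedge (side) far near 
 [[ 0.4841 -0.2631  0.095 ]
 [ 0.49   -0.2622  0.095 ]
 [ 0.49   -0.3405  0.095 ]
 [ 0.4826 -0.3398  0.095 ]]
narrow top 
 [[ 0.5584 -0.2761  0.095 ]
 [ 0.5583 -0.3297  0.095 ]
 [ 0.5545 -0.3303  0.095 ]
 [ 0.5537 -0.2736  0.095 ]]
shelf holders top(top) 
 [[ 0.5689  0.2108  0.121 ]
 [ 0.5833  0.1318  0.121 ]
 [ 0.5968  0.035   0.121 ]
 [ 0.6124 -0.0412  0.121 ]]
shelf holders top(side) 
 [[ 0.5707  0.2084  0.121 ]
 [ 0.5845  0.1338  0.121 ]
 [ 0.6007  0.0322  0.121 ]
 [ 0.6125 -0.0464  0.121 ]]
board corners top 
 [[ 0.7245  0.2577  0.07  ]
 [ 0.7725 -0.0396  0.07  ]
 [ 0.6262 -0.0606  0.07  ]]
lip outer top edge 
 [[ 0.5604  0.2331  0.071 ]
 [ 0.6059 -0.0675  0.071 ]]
lip side  
 [[ 0.5592  0.2291  0.071 ]
 [ 0.6073 -0.0677  0.071 ]]
board side 
 [[ 0.7311  0.2278  0.07  ]
 [ 0.7754 -0.038   0.07  ]]
```

Both views agree to about 2 mm. The wide holder is at about (0.487, -0.300), square to world. The bay centre is at about (0.591, 0.083), yaw about +9.2°. I'll turn the tool so its jaws open along world x.

>>> {"fn": "move_arm", "kwargs": {"plan": [{"roll": -1},{"roll": -1},{"roll": -1},{"roll": -1},{"roll": -1},{"roll": -1},{"roll": -1},{"roll": -1},{"roll": -1},{"roll": -1},{"roll": -1},{"roll": -1}], "claw": 85}}

```text
invalid input
```

>>> {"fn": "move_arm", "kwargs": {"plan": [{"dx": 0,"dy": 0,"dz": 0,"roll": -1},{"dx": 0,"dy": 0,"dz": 0,"roll": -1},{"dx": 0,"dy": 0,"dz": 0,"roll": -1},{"dx": 0,"dy": 0,"dz": 0,"roll": -1},{"dx": 0,"dy": 0,"dz": 0,"roll": -1},{"dx": 0,"dy": 0,"dz": 0,"roll": -1},{"dx": 0,"dy": 0,"dz": 0,"roll": -1},{"dx": 0,"dy": 0,"dz": 0,"roll": -1},{"dx": 0,"dy": 0,"dz": 0,"roll": -1},{"dx": 0,"dy": 0,"dz": 0,"roll": -1},{"dx": 0,"dy": 0,"dz": 0,"roll": -1},{"dx": 0,"dy": 0,"dz": 0,"roll": -1}], "claw": 85}}

```text
t: 1.1
ee_pos: [0.1382, -0.602, 0.201]
eef_rot: [[1.0, -0.003, 0.028], [-0.028, 0.019, 0.999], [-0.003, -1.0, 0.019]]
ft_force: [-0.6, -0.2, 0.6]
gripper_width: 0.0846
```

>>> {"fn": "move_arm", "kwargs": {"plan": [{"dx": 0.9,"dy": -0.05,"dz": 0.8,"roll": -0.2},{"dx": 0.9,"dy": -0.05,"dz": 0.8,"roll": 0},{"dx": 0.9,"dy": -0.05,"dz": 0.8,"roll": 0},{"dx": 0.9,"dy": -0.05,"dz": 0.8,"roll": 0},{"dx": 0.9,"dy": -0.05,"dz": 0.8,"roll": 0},{"dx": 0.9,"dy": -0.05,"dz": 0.8,"roll": 0},{"dx": 0.9,"dy": -0.05,"dz": 0.8,"roll": 0},{"dx": 0.9,"dy": -0.05,"dz": 0.8,"roll": 0},{"dx": 0.9,"dy": -0.05,"dz": 0.8,"roll": 0},{"dx": 0.9,"dy": -0.05,"dz": 0.8,"roll": 0},{"dx": 0,"dy": 0,"dz": 0,"roll": 0},{"dx": 0,"dy": 0,"dz": 0,"roll": 0}]}}

```text
t: 2.1
ee_pos: [0.4174, -0.3508, 0.213]
eef_rot: [[1.0, -0.008, 0.008], [-0.008, 0.027, 1.0], [-0.008, -1.0, 0.027]]
ft_force: [0.6, 0.6, -0.1]
gripper_width: 0.0851
```

>>> {"fn": "move_arm", "kwargs": {"plan": [{"dx": 0.9,"dy": 0,"dz": 0.8,"roll": 0},{"dx": 0.9,"dy": 0,"dz": 0.8,"roll": -0.05},{"dx": 0.5,"dy": 0,"dz": 0.2,"roll": 0},{"dx": 0,"dy": 0,"dz": 0,"roll": 0}]}}

```text
t: 2.43
ee_pos: [0.4862, -0.2975, 0.2122]
eef_rot: [[1.0, -0.011, 0.007], [-0.007, 0.028, 1.0], [-0.011, -1.0, 0.028]]
ft_force: [0.3, -0.1, 0.2]
gripper_width: 0.0849
```

>>> {"fn": "move_arm", "kwargs": {"plan": [{"dx": 0,"dy": 0,"dz": 0,"roll": 0},{"dx": 0,"dy": 0,"dz": 0,"roll": 0},{"dx": 0,"dy": 0,"dz": 0,"roll": 0}]}}

```text
t: 2.68
ee_pos: [0.4834, -0.2991, 0.2109]
eef_rot: [[1.0, -0.014, 0.008], [-0.008, 0.028, 1.0], [-0.015, -0.999, 0.028]]
ft_force: [-0.0, 1.0, -0.3]
gripper_width: 0.0849
```

>>> {"fn": "move_arm", "kwargs": {"plan": [{"dx": 0.08,"dy": 1,"dz": -0.04,"roll": -0.08},{"dx": 0.08,"dy": 1,"dz": -0.04,"roll": 0},{"dx": 0.08,"dy": 1,"dz": -0.04,"roll": 0},{"dx": 0.06,"dy": 1,"dz": -0.04,"roll": 0}]}}

```text
t: 3.02
ee_pos: [0.4938, -0.311, 0.0974]
eef_rot: [[1.0, 0.002, 0.007], [-0.007, 0.014, 1.0], [0.002, -1.0, 0.014]]
ft_force: [0.5, -0.1, 0.5]
gripper_width: 0.0849
```

Run:
```python
from h import *
np.set_printoptions(precision=4,suppress=True)
s=ctrl.sense(); print(s['t'],s['ee_pos'],s['eef_rot'],s['joint_pos'],s['joint_vel'],s['gripper_width'])
```

```text
3.0167 [ 0.4938 -0.311   0.0974] [[ 1.      0.0019  0.0066]
 [-0.0066  0.0142  0.9999]
 [ 0.0018 -0.9999  0.0142]] [-0.6439  0.3652  1.8115  0.0151  0.9719 -0.6459] [-0.0219  0.514   0.1467 -0.0003 -0.6968 -0.008 ] 0.08486094716493128
```

>>> {"fn": "move_arm", "kwargs": {"plan": [{"dx": -0.15,"dy": 0.9,"dz": 0.3,"roll": -0.06},{"dx": 0,"dy": 0,"dz": 0,"roll": 0}]}}

```text
t: 3.18
ee_pos: [0.4829, -0.3009, 0.0635]
eef_rot: [[1.0, -0.008, 0.004], [-0.004, 0.02, 1.0], [-0.008, -1.0, 0.02]]
ft_force: [-1.0, 1.0, -0.2]
gripper_width: 0.0849
```

Run:
```python
from h import *
for n in ("side","top"): cv2.imwrite(f"pics/{n}1.png", ctrl.snapshot(n)[:,:,::-1])
crop('pics/side1.png','pics/s1.png',220,235,120,125,5)
```

```text
(no output)
```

View pics/s1.png

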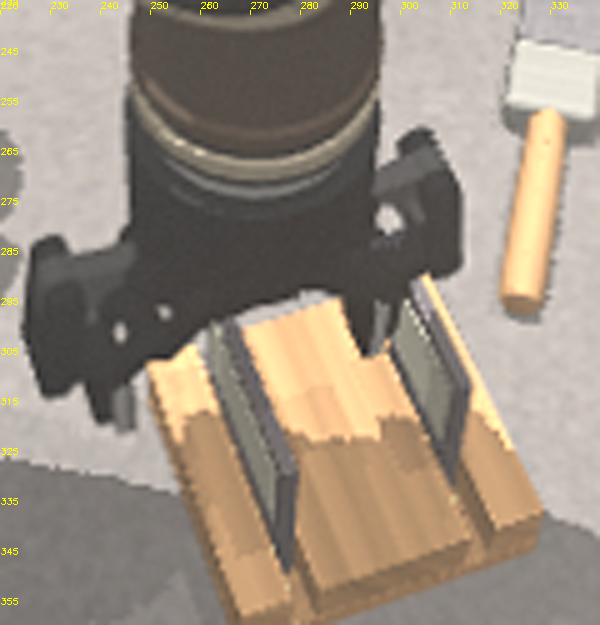

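The jaws straddle the wide plate, with tips at about (243,318) and (295,303) in the side view, clear of the narrow holder. Closing.

>>> {"fn": "move_arm", "kwargs": {"plan": [{"dx": 0.14,"dy": -0.02,"dz": 0.02,"roll": 0},{"dx": 0.02,"dy": -0.02,"dz": 0.02,"roll": 0},{"dx": 0.02,"dy": -0.02,"dz": 0.02,"roll": 0}], "claw": 0}}

```text
t: 3.53
ee_pos: [0.4971, -0.308, 0.0771]
eef_rot: [[1.0, 0.01, 0.007], [-0.007, 0.006, 1.0], [0.01, -1.0, 0.006]]
ft_force: [-0.1, -0.5, 0.9]
gripper_width: 0.0514
```

Run:
```python
from h import *
np.set_printoptions(precision=4,suppress=True)
s=ctrl.sense(); print(s['t'],s['ee_pos'],s['eef_rot'],s['joint_pos'],s['joint_vel'],s['gripper_width'])
```

```text
3.5333 [ 0.4971 -0.308   0.0771] [[ 0.9999  0.0102  0.0069]
 [-0.007   0.0062  1.    ]
 [ 0.0101 -0.9999  0.0063]] [-0.6355  0.3892  1.8273  0.0138  0.9206 -0.637 ] [ 0.0164 -0.0288 -0.0442  0.0014  0.0189  0.0201] 0.05142990167505153
```

>>> {"fn": "move_arm", "kwargs": {"plan": [{"dx": 0,"dy": 0,"dz": 0,"roll": 0}]}}

```text
t: 3.62
ee_pos: [0.4988, -0.3092, 0.0794]
eef_rot: [[1.0, 0.014, 0.007], [-0.007, 0.004, 1.0], [0.014, -1.0, 0.004]]
ft_force: [0.3, 0.4, -0.6]
gripper_width: 0.0385
```

Run:
```python
from h import *
np.set_printoptions(precision=4,suppress=True)
s=ctrl.sense(); print(s['t'],s['ee_pos'],s['eef_rot'],s['joint_pos'],s['joint_vel'],s['gripper_width'])
```

```text
3.6167 [ 0.4988 -0.3092  0.0794] [[ 0.9999  0.0137  0.0069]
 [-0.0069  0.0036  1.    ]
 [ 0.0136 -0.9999  0.0037]] [-0.6355  0.387   1.8247  0.0138  0.9211 -0.637 ] [-0.0041 -0.0217 -0.0266 -0.0029  0.0064 -0.0014] 0.0385076993652777
```

```bash
cat > st.py <<'E'
from h import *
import sys
np.set_printoptions(precision=4,suppress=True)
for i in range(int(sys.argv[1])):
    im=ctrl.snapshot("side"); s=ctrl.sense(); print(s['t'],s['ee_pos'],s['eef_rot'][:,1][:2],"yaw",np.degrees(np.arctan2(s['eef_rot'][1,0],s['eef_rot'][0,0])),'F',s['ft_force'],'v',np.abs(s['joint_vel']).max(),'w',s['gripper_width'])
E
python3 st.py 4
```

```text
3.6667 [ 0.4991 -0.3095  0.0797] [0.0144 0.003 ] yaw -0.3916154165258784 F [-1.3292 -0.8763  0.2519] v 0.00883456193931129 w 0.030444206267919056
3.7167 [ 0.4986 -0.3091  0.0791] [0.0134 0.0037] yaw -0.3848583440487501 F [ 0.2005  0.4886 -0.0946] v 0.017869776759349518 w 0.022221068588928538
3.7667 [ 0.498  -0.3086  0.0784] [0.0122 0.0046] yaw -0.3841640441248245 F [ 1.0701  0.0235 -0.0638] v 0.018651840103441203 w 0.014440141638721446
3.8167 [ 0.4975 -0.3082  0.0779] [0.0112 0.0054] yaw -0.3863096046247893 F [ 0.2043  0.2099 -0.6973] v 0.011311746648823043 w 0.006651068937292329
```

```bash
python3 - <<'E'
from h import *
for n in ("side","top"): cv2.imwrite(f"pics/{n}2.png", ctrl.snapshot(n)[:,:,::-1])
crop('pics/side2.png','pics/s2.png',220,235,120,125,5)
crop('pics/top2.png','pics/t2.png',340,160,80,80,7)
E
python3 st.py 1
```

```text
3.9667 [ 0.4969 -0.3078  0.077 ] [0.0098 0.0064] yaw -0.3888718002855793 F [ 0.3369  0.0442 -0.708 ] v 0.0037910698867867918 w 1.1003414056407175e-05
```

View pics/s2.png

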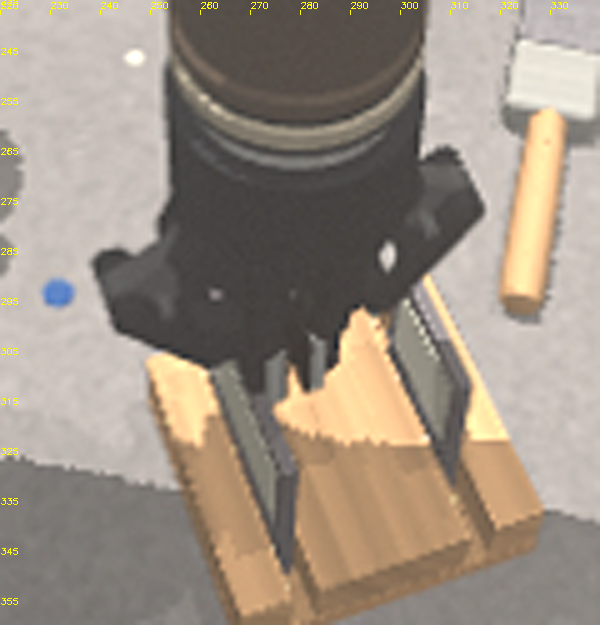

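View pics/t2.png

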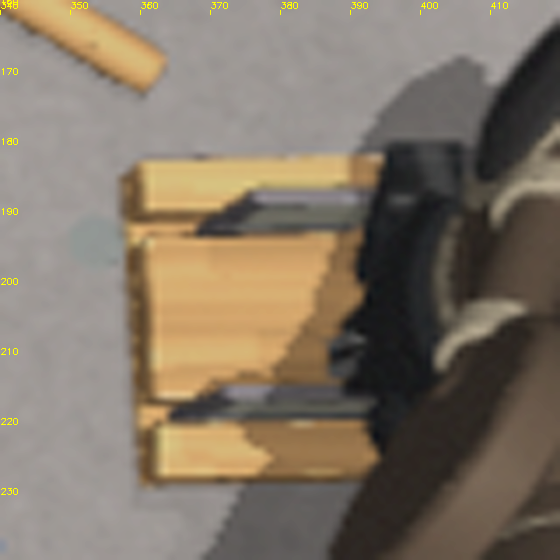

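Run:
```python
from h import *
np.set_printoptions(precision=2,suppress=True)
s=ctrl.sense();p=s['ee_pos'];R=s['eef_rot']
for n in("side","top"):
    print(n,proj(n,[p,p+R[:,1]*.011,p-R[:,1]*.008,p+R[:,1]*.011+R[:,2]*.011,p+R[:,1]*.011-R[:,2]*.011,[.487,-.26,.095],[.487,-.34,.095],[.487,-.3,.095]]))
    cv2.imwrite(f"pics/{n}3.png", ctrl.snapshot(n)[:,:,::-1])
crop('pics/side3.png','pics/s3.png',240,275,60,60,10)
```

```text
side [[275.92 315.72]
 [275.82 318.56]
 [276.   313.62]
 [273.72 313.4 ]
 [277.95 323.81]
 [261.84 290.43]
 [277.52 328.53]
 [269.39 308.82]]
top [[388.27 211.93]
 [386.95 212.4 ]
 [389.24 211.59]
 [382.62 212.47]
 [391.28 212.32]
 [371.35 215.56]
 [403.81 214.74]
 [387.59 215.15]]
```

View pics/s3.png

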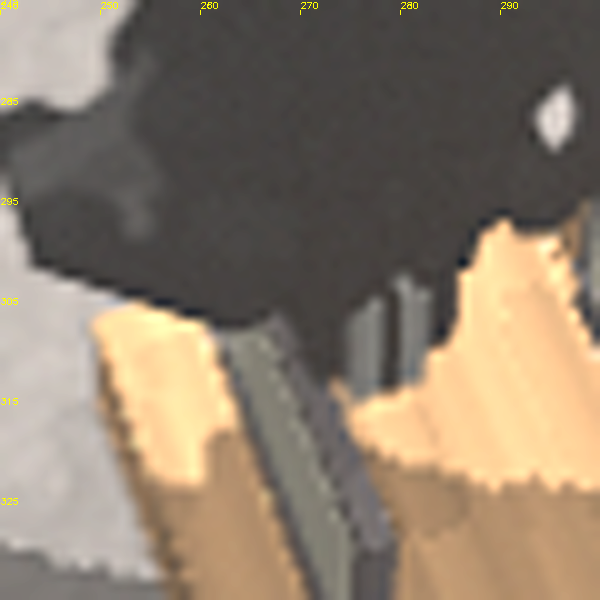

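```bash
python3 - <<'E'
from h import *
np.set_printoptions(precision=2,suppress=True)
crop('pics/top3.png','pics/t3.png',365,180,50,50,12)
for n in("side","top"):
    print(n,ray(n,[(256,192)]), proj(n,[[.4404,-.312,.065],[.4404,-.29,.065],[.5254,-.312,.065]]))
E
python3 st.py 1
```

```text
side (array([ 0.36, -0.61,  0.7 ]), array([[ 0.22,  0.69, -0.69]])) [[247.08 330.49]
 [243.33 319.9 ]
 [291.11 316.04]]
top (array([0.38, 0.01, 1.14]), array([[ 0.16,  0.01, -0.99]])) [[390.25 234.82]
 [381.5  235.04]
 [387.68 201.28]]
4.1167 [ 0.4968 -0.3078  0.0768] [0.0097 0.0065] yaw -0.39274359629885996 F [-0.2661 -0.6431 -0.1432] v 0.0016695173555592597 w 6.655530129346659e-05
```

View pics/t3.png

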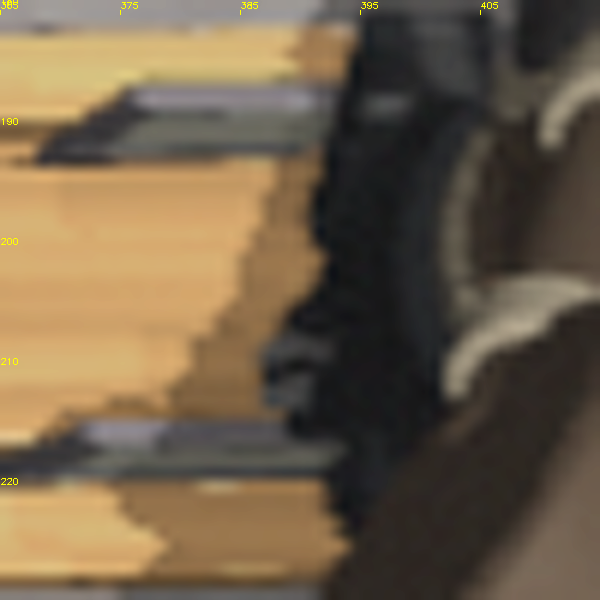

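View pics/top3.png

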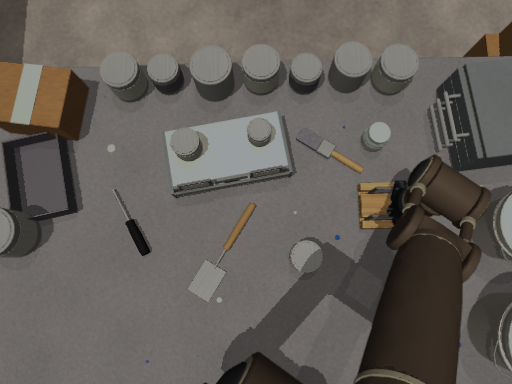

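View pics/side3.png

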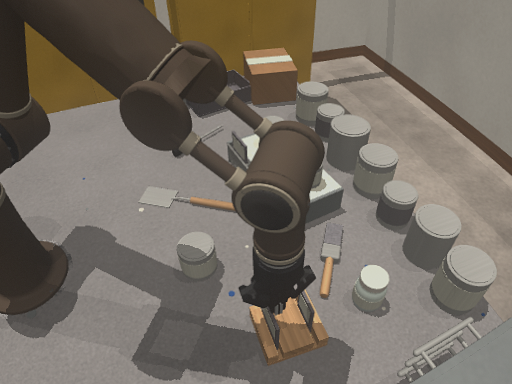

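The jaws shut on nothing. In both views the tips show at side (279,314) and top (387,211). That matches a tip height of about 0.10 m rather than the 0.066 m the readings imply, so they passed over the plate, which hasn't moved. I'll lift, open and measure this offset before trying again.

>>> {"fn": "move_arm", "kwargs": {"plan": [{"dx": -0.15,"dy": -0.8,"dz": 0.1,"roll": 0},{"dx": -0.15,"dy": -0.8,"dz": 0.1,"roll": -0.06}], "claw": 0}}

```text
t: 4.28
ee_pos: [0.4836, -0.2993, 0.1194]
eef_rot: [[1.0, -0.0, 0.001], [-0.001, 0.014, 1.0], [-0.0, -1.0, 0.014]]
ft_force: [2.3, 0.4, 0.4]
gripper_width: 0.0001
```

```bash
python3 st.py 6
python3 - <<'E'
from h import *
np.set_printoptions(precision=2,suppress=True)
s=ctrl.sense();p=s['ee_pos'];R=s['eef_rot']
for n in("side","top"):
    cv2.imwrite(f"pics/{n}4.png", ctrl.snapshot(n)[:,:,::-1])
    T=p+R[:,1]*.011
    print(n,proj(n,[p,T,T+R[:,2]*.011,T-R[:,2]*.011]), "+37",proj(n,[p+[0,0,.037]+R[:,1]*.011,T+R[:,2]*.011+[0,0,.037],T-R[:,2]*.011+[0,0,.037]]))
crop('pics/side4.png','pics/s4.png',235,260,60,60,10)
crop('pics/top4.png','pics/t4.png',370,180,50,50,12)
E
```

```text
4.3333 [ 0.4852 -0.3004  0.1242] [0.0043 0.0105] yaw 0.0034456530555737382 F [-0.5251  1.0653  3.4136] v 0.12057497159473751 w -0.0004364045255726081
4.3833 [ 0.4862 -0.3012  0.1234] [0.0067 0.0088] yaw -0.029947499524552366 F [ 0.9043 -0.541   0.0408] v 0.051914630603751705 w -0.00038917573100735004
4.4333 [ 0.4857 -0.3008  0.1219] [0.0054 0.0097] yaw -0.04050877584500443 F [ 0.9272 -0.2688 -0.3071] v 0.032467150025668426 w -5.152846238136788e-05
4.4833 [ 0.485  -0.3003  0.1207] [0.0035 0.011 ] yaw -0.04149495290200442 F [-0.3428  0.634  -0.8477] v 0.02122866345265794 w 0.00023889414191581866
4.5333 [ 0.4844 -0.2998  0.1198] [0.002  0.0122] yaw -0.04289574607273598 F [ 0.3587 -0.6049 -1.1321] v 0.0170817185498862 w -0.00015054082611469014
4.5833 [ 0.4841 -0.2996  0.1193] [0.0011 0.0129] yaw -0.043546257678256 F [-0.1891  0.2541 -0.5594] v 0.010578694642070488 w -3.8897976873972193e-05
side [[267.88 302.21]
 [267.81 305.32]
 [265.66 300.05]
 [270.   310.7 ]] +37 [[267.98 294.26]
 [265.74 288.87]
 [270.27 299.77]]
top [[390.49 215.27]
 [389.07 215.76]
 [384.56 215.86]
 [393.57 215.66]] +37 [[393.77 214.06]
 [389.1  214.17]
 [398.44 213.96]]
```

View pics/s4.png

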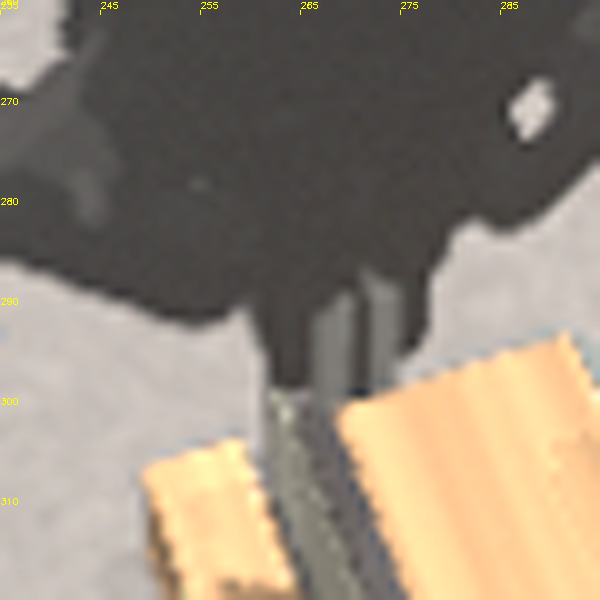

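View pics/t4.png

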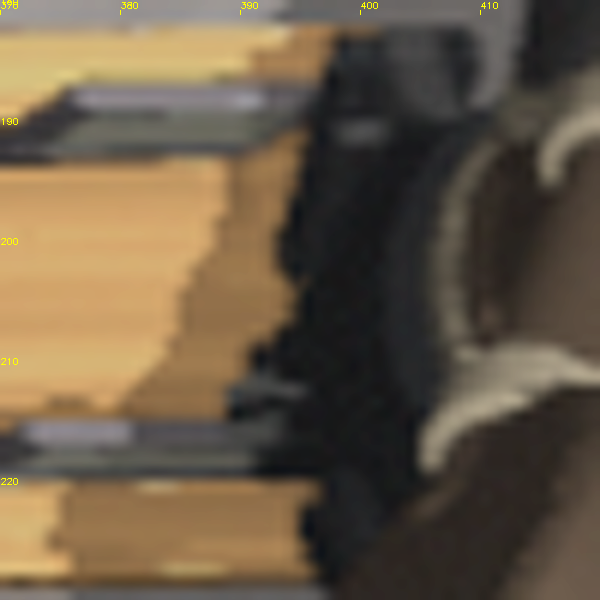

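Side tips at (270,299.5) and top at (389,213) again fit tips about 37 mm higher than the readings imply, so true tips ≈ reading +26 mm. Opening, then descending with that correction.

>>> {"fn": "move_arm", "kwargs": {"plan": [{"dx": 0.1,"dy": 0,"dz": 0,"roll": 0}], "claw": 85}}

```text
t: 4.77
ee_pos: [0.4862, -0.2991, 0.1179]
eef_rot: [[1.0, -0.001, 0.001], [-0.001, 0.014, 1.0], [-0.001, -1.0, 0.014]]
ft_force: [0.3, 0.1, 0.4]
gripper_width: 0.0112
```

```bash
python3 st.py 12|tail -2
```

```text
5.3167 [ 0.4869 -0.2995  0.119 ] [0.0006 0.0132] yaw -0.04119987582754432 F [-0.0825 -0.2551 -0.477 ] v 0.0020138108329000037 w 0.08516029687388851
5.3667 [ 0.4869 -0.2995  0.119 ] [0.0006 0.0132] yaw -0.043154754969442655 F [ 0.0523  0.4908 -0.0777] v 0.001247830020319818 w 0.08497417512237687
```

>>> {"fn": "move_arm", "kwargs": {"plan": [{"dx": 0,"dy": 0.7,"dz": 0,"roll": 0},{"dx": 0,"dy": 0.7,"dz": 0,"roll": 0},{"dx": 0,"dy": 0.4,"dz": 0,"roll": 0}]}}

```text
t: 5.62
ee_pos: [0.4911, -0.3019, 0.0686]
eef_rot: [[1.0, 0.01, 0.001], [-0.001, 0.006, 1.0], [0.01, -1.0, 0.006]]
ft_force: [-0.1, 1.0, -0.5]
gripper_width: 0.0848
```

```bash
python3 st.py 8
```

```text
5.6667 [ 0.4895 -0.3008  0.0663] [0.0065 0.0089] yaw -0.049719783581380225 F [-0.8484  1.2116 -1.0958] v 0.07771365321836196 w 0.08502522224238482
5.7167 [ 0.4896 -0.3008  0.0674] [0.0062 0.0091] yaw -0.04600385359186647 F [ 0.139 -1.151 -0.622] v 0.027956314081081363 w 0.08439102244317276
5.7667 [ 0.4905 -0.3014  0.0687] [0.0081 0.0077] yaw -0.04319041954153302 F [0.1111 0.3343 0.0698] v 0.02546159601796391 w 0.08511568292996159
5.8167 [ 0.4914 -0.3021  0.0697] [0.0099 0.0064] yaw -0.039970650886654864 F [0.7116 1.475  0.2577] v 0.018824926987920584 w 0.08508405424367842
5.8667 [ 0.492  -0.3025  0.0704] [0.0112 0.0054] yaw -0.04086969654253595 F [ 0.0728 -0.0208 -0.2096] v 0.012708338492807725 w 0.08473745566630782
5.9167 [ 0.4922 -0.3027  0.0708] [0.012  0.0049] yaw -0.042493308686946264 F [ 0.2131 -0.0107 -0.1348] v 0.0052507928860309645 w 0.0850919032237235
5.9667 [ 0.4923 -0.3028  0.071 ] [0.0122 0.0047] yaw -0.04203826609401969 F [ 0.4461  0.5282 -0.3771] v 0.001812420164640563 w 0.08523187255488128
6.0167 [ 0.4923 -0.3027  0.071 ] [0.0123 0.0046] yaw -0.03815899565068991 F [ 0.1745 -0.5615 -0.4392] v 0.003526437703223646 w 0.08480072533865815
```

>>> {"fn": "move_arm", "kwargs": {"plan": [{"dx": -0.1,"dy": 0.7,"dz": 0.05,"roll": 0},{"dx": -0.15,"dy": 0.5,"dz": 0.05,"roll": 0}]}}

```text
t: 6.18
ee_pos: [0.4905, -0.3033, 0.0402]
eef_rot: [[1.0, 0.023, 0.0], [-0.0, -0.003, 1.0], [0.023, -1.0, -0.003]]
ft_force: [-0.3, 1.0, -0.5]
gripper_width: 0.085
```

```bash
python3 st.py 7|tail -2
python3 - <<'E'
from h import *
cv2.imwrite(f"pics/side5.png", ctrl.snapshot("side")[:,:,::-1])
crop('pics/side5.png','pics/s5.png',220,255,100,100,6)
E
```

```text
6.4833 [ 0.491  -0.3036  0.041 ] [ 0.0234 -0.0034] yaw -0.031752545222838637 F [-0.4372 -1.2376 -0.6003] v 0.0019905965136674873 w 0.08510197569354672
6.5333 [ 0.491  -0.3036  0.041 ] [ 0.0234 -0.0035] yaw -0.027349614073847305 F [0.0333 0.3713 0.32  ] v 0.0022100755162893205 w 0.08493207353311542
```

View pics/s5.png

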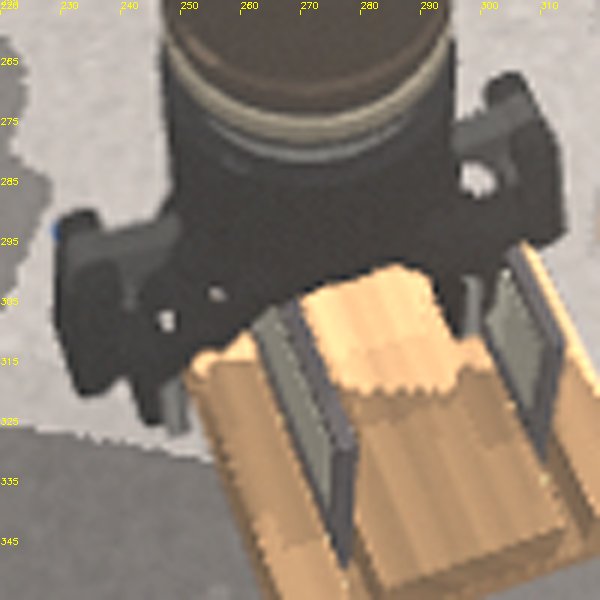

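>>> {"fn": "move_arm", "kwargs": {"plan": [{"dx": -0.17,"dy": 0.4,"dz": 0.1,"roll": 0}]}}

```text
t: 6.67
ee_pos: [0.4895, -0.3031, 0.032]
eef_rot: [[1.0, 0.03, 0.001], [-0.0, -0.008, 1.0], [0.03, -1.0, -0.008]]
ft_force: [1.5, -0.5, 0.8]
gripper_width: 0.0852
```

```bash
python3 st.py 5|tail -2
python3 - <<'E'
from h import *
np.set_printoptions(precision=1,suppress=True)
s=ctrl.sense();p=s['ee_pos'];R=s['eef_rot']
cv2.imwrite(f"pics/side6.png", ctrl.snapshot("side")[:,:,::-1])
crop('pics/side6.png','pics/s6.png',220,255,100,100,6)
for k in (0.026+.013, .013-.011): # with/without 37 mm
    print(proj("side",[p+R@[sx*.0425,0,-.011]+[0,0,k] for sx in(-1,1)]))
E
```

```text
6.8667 [ 0.486  -0.3005  0.0289] [ 0.023  -0.0031] yaw -0.03039731281602066 F [0.2104 0.1919 0.1182] v 0.013012208824743408 w 0.08489342609834465
6.9167 [ 0.4864 -0.3008  0.0292] [ 0.0238 -0.0037] yaw -0.030207119141856593 F [-0.6823  0.0846 -0.7399] v 0.006294285253885792 w 0.08524067688049537
[[248.9 329.2]
 [293.  314.3]]
[[249.4 338.2]
 [291.8 323.6]]
```

View pics/s6.png

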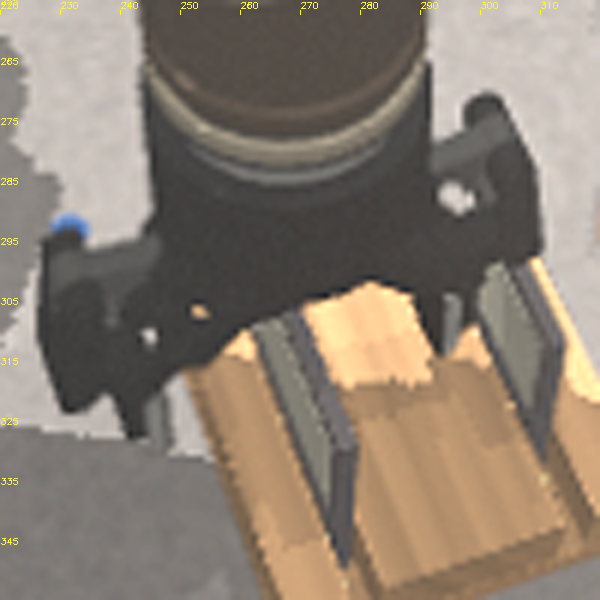

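Pad ends are at (247,329) and (293.5,314), where the corrected height puts them, straddling the plate. Closing with one still row, then letting the fingers close.

>>> {"fn": "move_arm", "kwargs": {"plan": [{"dx": 0,"dy": 0.05,"dz": 0,"roll": 0}], "claw": 0}}

```text
t: 7.05
ee_pos: [0.4873, -0.3014, 0.0286]
eef_rot: [[1.0, 0.025, 0.001], [-0.0, -0.005, 1.0], [0.025, -1.0, -0.005]]
ft_force: [0.3, 0.3, -0.2]
gripper_width: 0.0753
```

```bash
python3 st.py 14|tail -6
python3 - <<'E'
from h import *
cv2.imwrite(f"pics/side7.png", ctrl.snapshot("side")[:,:,::-1])
crop('pics/side7.png','pics/s7.png',220,255,100,100,6)
E
```

```text
7.5 [ 0.4867 -0.301   0.0279] [ 0.0242 -0.004 ] yaw -0.022866588510386237 F [1.4264 0.9686 0.7988] v 0.0025314342523172673 w 0.00690402597210123
7.55 [ 0.4868 -0.3011  0.028 ] [ 0.0245 -0.0042] yaw -0.028609934627455386 F [-0.1807 -0.5457 -0.7888] v 0.004359633384902183 w 0.005228846449136042
7.6 [ 0.4868 -0.3011  0.028 ] [ 0.0244 -0.0042] yaw -0.027002031205407732 F [ 0.0297 -0.4965  0.7065] v 0.0024542541234311736 w 0.005329794276743792
7.65 [ 0.4868 -0.3011  0.028 ] [ 0.0245 -0.0042] yaw -0.027873691495915356 F [ 0.9976 -0.5329  0.3305] v 0.0031914360094547354 w 0.0054354173696786745
7.7 [ 0.4868 -0.3011  0.028 ] [ 0.0245 -0.0042] yaw -0.028804545993497986 F [-0.2578  0.2196  0.1858] v 0.0032719809628625747 w 0.005510901128238434
7.75 [ 0.4868 -0.3011  0.028 ] [ 0.0244 -0.0042] yaw -0.028017414256422526 F [-0.0623 -0.0917  0.2689] v 0.0010568011870536723 w 0.00530655227733586
```

View pics/s7.png

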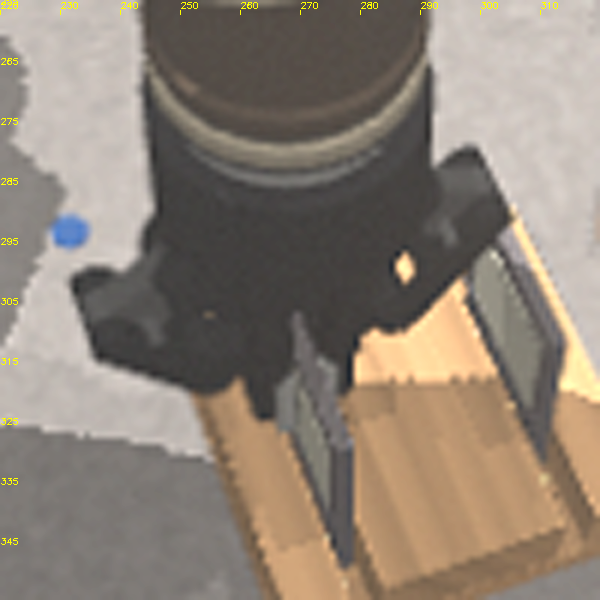

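Gripped: opening about 5.4 mm, plate between the pads at about (271,318), rack and narrow holder undisturbed. Lifting.

>>> {"fn": "move_arm", "kwargs": {"plan": [{"dx": 0,"dy": -0.5,"dz": 0,"roll": 0},{"dx": 0,"dy": -0.6,"dz": 0,"roll": 0},{"dx": 0,"dy": -0.9,"dz": 0,"roll": 0},{"dx": 0,"dy": -0.9,"dz": 0,"roll": 0},{"dx": 0,"dy": -0.9,"dz": 0,"roll": 0},{"dx": 0,"dy": -0.8,"dz": 0,"roll": 0}]}}

```text
t: 8.3
ee_pos: [0.4779, -0.2956, 0.1611]
eef_rot: [[1.0, 0.011, 0.002], [-0.002, 0.008, 1.0], [0.011, -1.0, 0.008]]
ft_force: [0.2, -0.2, 0.0]
gripper_width: 0.0051
```

```bash
python3 st.py 7|tail -3
python3 - <<'E'
from h import *
cv2.imwrite(f"pics/side8.png", ctrl.snapshot("side")[:,:,::-1])
crop('pics/side8.png','pics/s8.png',200,180,130,130,5)
np.set_printoptions(precision=3,suppress=True)
print(plane("top",[(307,250),(376,132),(336,142),(240,232)],.075))
E
```

```text
8.55 [ 0.4774 -0.2953  0.1588] [0.0096 0.009 ] yaw -0.12879467494085167 F [-0.2526  0.3084 -1.03  ] v 0.020968325237542853 w 0.005592260539479928
8.6 [ 0.477  -0.295   0.1581] [0.0084 0.0099] yaw -0.12792071124530965 F [ 0.0899  0.4295 -1.72  ] v 0.012905540873938413 w 0.005401665034038869
8.65 [ 0.4769 -0.2949  0.1578] [0.0079 0.0103] yaw -0.13042936815740552 F [-0.373   0.8623 -0.5992] v 0.006359153921589857 w 0.005390464623282166
[[ 0.408 -0.1    0.075]
 [ 0.706 -0.293  0.075]
 [ 0.682 -0.187  0.075]
 [ 0.456  0.064  0.075]]
```

View pics/s8.png

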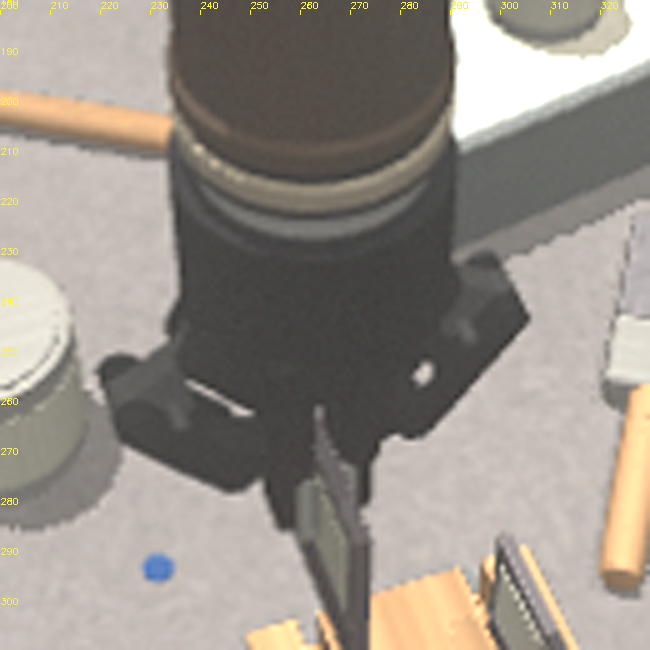

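>>> {"fn": "move_arm", "kwargs": {"plan": [{"dx": 0.3,"dy": -0.04,"dz": 0.7,"roll": 0},{"dx": 0.3,"dy": -0.04,"dz": 0.9,"roll": 0},{"dx": 0.3,"dy": -0.04,"dz": 0.9,"roll": 0},{"dx": 0.3,"dy": -0.04,"dz": 0.9,"roll": 0},{"dx": 0.3,"dy": -0.04,"dz": 0.9,"roll": 0},{"dx": 0.3,"dy": -0.04,"dz": 0.9,"roll": 0}]}}

```text
t: 9.2
ee_pos: [0.5267, -0.1374, 0.1571]
eef_rot: [[1.0, -0.007, 0.013], [-0.013, 0.015, 1.0], [-0.008, -1.0, 0.015]]
ft_force: [0.4, -0.8, -0.3]
gripper_width: 0.0053
```

>>> {"fn": "move_arm", "kwargs": {"plan": [{"dx": 0.3,"dy": -0.12,"dz": 0.9,"roll": -0.2},{"dx": 0.35,"dy": -0.1,"dz": 0.9,"roll": -0.3},{"dx": 0.4,"dy": -0.1,"dz": 0.9,"roll": -0.3},{"dx": 0.4,"dy": -0.1,"dz": 0.9,"roll": -0.3},{"dx": 0.4,"dy": -0.06,"dz": 0.9,"roll": -0.3},{"dx": 0.4,"dy": -0.04,"dz": 0.8,"roll": -0.3},{"dx": 0.4,"dy": 0,"dz": 0.5,"roll": 0}]}}

```text
t: 9.78
ee_pos: [0.5893, 0.0543, 0.1635]
eef_rot: [[0.984, -0.027, -0.174], [0.174, 0.018, 0.985], [-0.024, -0.999, 0.023]]
ft_force: [0.3, -0.8, -0.2]
gripper_width: 0.0052
```

```bash
python3 st.py 7|tail -3
python3 - <<'E'
from h import *
for n in("side","top"): cv2.imwrite(f"pics/{n}9.png", ctrl.snapshot(n)[:,:,::-1])
crop('pics/side9.png','pics/s9.png',210,90,125,115,6)
crop('pics/top9.png','pics/t9.png',160,110,135,90,5)
E
```

```text
10.0333 [0.5889 0.0512 0.1635] [-0.0278  0.017 ] yaw 9.896508931182312 F [-0.5707 -0.5925 -1.2134] v 0.01792176346863867 w 0.005041748461264736
10.0833 [0.589  0.0508 0.1638] [-0.0272  0.0171] yaw 9.846893190939545 F [ 0.1842  0.301  -1.2165] v 0.012253106652805693 w 0.005513966012193304
10.1333 [0.5891 0.0506 0.1641] [-0.0267  0.0173] yaw 9.810631525355134 F [ 0.279  -0.249  -1.9571] v 0.007538361805913094 w 0.0053759906060889704
```

View pics/s9.png

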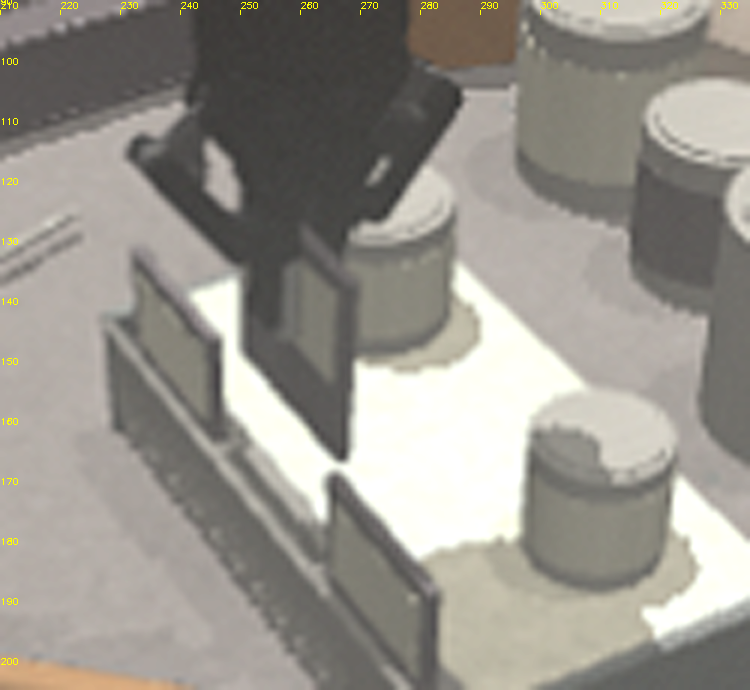

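View pics/t9.png

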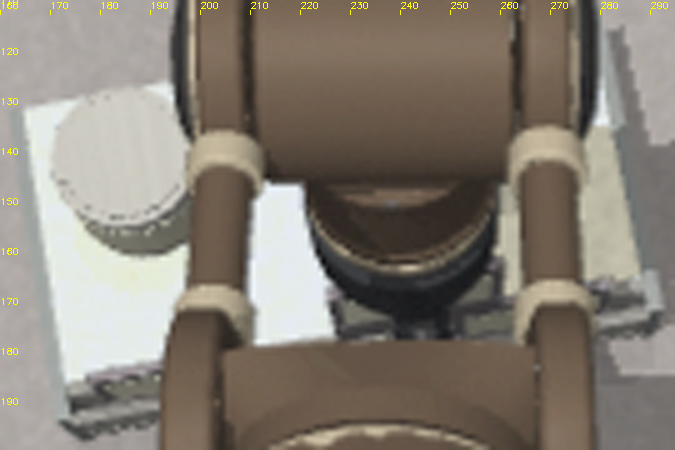

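```bash
cat > pl.py <<'E'
from h import *
import sys
np.set_printoptions(precision=4,suppress=True)
# usage: pl.py farbottom_u v nearbottom_u v fartop_u v neartop_u v zb
a=list(map(float,sys.argv[1:])); zb=a[-1]
B=plane("side",[a[0:2],a[2:4]],zb); T=plane("side",[a[4:6],a[6:8]],zb+.085)
for n,Q in (("bot",B),("top",T)):
    d=Q[0]-Q[1]; print(n,Q[:,:2],"mid",Q.mean(0)[:2],"len",np.linalg.norm(d[:2]),"yaw",np.degrees(np.arctan2(-d[0],d[1])))
E
python3 pl.py 250.4 148.6 267.4 166.9 260.5 126.5 268.7 137 .146
```

```text
bot [[0.5821 0.0889]
 [0.5969 0.0101]] mid [0.5895 0.0495] len 0.0801936189108829 yaw 10.65980795529096
top [[0.5952 0.0507]
 [0.5984 0.0072]] mid [0.5968 0.029 ] len 0.043636821897934774 yaw 4.121650894601519
```

Side view: the plate's bottom corners are at (250.4,148.6) and (267.4,166.9), giving length 80.2 mm (correct) and middle (0.5895, 0.0495). It needs about +7 mm in x and +33 mm in y along the shelf.

>>> {"fn": "move_arm", "kwargs": {"plan": [{"dx": 0.13,"dy": 0.05,"dz": 0.6,"roll": 0.1},{"dx": 0.1,"dy": 0.05,"dz": 0.6,"roll": 0}]}}

```text
t: 10.4
ee_pos: [0.5907, 0.0828, 0.1626]
eef_rot: [[0.988, -0.025, -0.152], [0.152, 0.016, 0.988], [-0.022, -1.0, 0.019]]
ft_force: [0.5, -0.1, -0.9]
gripper_width: 0.0053
```

```bash
python3 st.py 7|tail -2
python3 - <<'E'
from h import *
cv2.imwrite(f"pics/side10.png", ctrl.snapshot("side")[:,:,::-1])
crop('pics/side10.png','pics/s10.png',215,90,100,100,7)
E
```

```text
10.7 [0.5906 0.083  0.1626] [-0.0249  0.0152] yaw 8.92287299192674 F [-0.5563 -0.5054 -1.3767] v 0.0024683860905768663 w 0.005424806786780898
10.75 [0.5906 0.083  0.1626] [-0.0248  0.0153] yaw 8.911156424941849 F [-0.0569 -0.1806 -0.2556] v 0.002728715258697995 w 0.005236611398114354
```

View pics/s10.png

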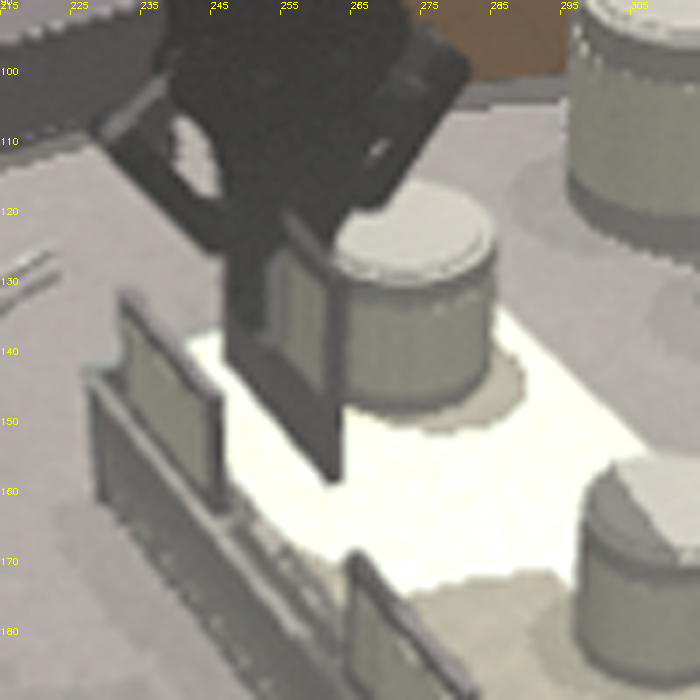

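```bash
python3 pl.py 246.8 141.5 262.2 158.8 256 120 263 129.5 .1446
```

```text
bot [[0.5834 0.1214]
 [0.5963 0.0436]] mid [0.5898 0.0825] len 0.07884439876141763 yaw 9.399182938683719
top [[0.5951 0.081 ]
 [0.5972 0.0398]] mid [0.5961 0.0604] len 0.04126209021759678 yaw 2.873653643289068
```

>>> {"fn": "move_arm", "kwargs": {"plan": [{"dx": 0.03,"dy": 0.7,"dz": -0.01,"roll": 0},{"dx": 0.03,"dy": 0.7,"dz": -0.01,"roll": -0.05},{"dx": 0.03,"dy": 0.5,"dz": -0.01,"roll": 0}]}}

```text
t: 11.05
ee_pos: [0.5976, 0.0818, 0.1101]
eef_rot: [[0.987, -0.012, -0.158], [0.158, 0.016, 0.987], [-0.009, -1.0, 0.017]]
ft_force: [0.5, -0.2, -0.8]
gripper_width: 0.0054
```

```bash
python3 st.py 7|tail -2
python3 - <<'E'
from h import *
cv2.imwrite(f"pics/side11.png", ctrl.snapshot("side")[:,:,::-1])
crop('pics/side11.png','pics/s11.png',215,100,100,100,7)
E
```

```text
11.35 [0.5984 0.0823 0.1119] [-0.0106  0.016 ] yaw 9.111805719499035 F [0.2678 0.3768 0.1913] v 0.007153200506807129 w 0.005441097806560631
11.4 [0.5985 0.0824 0.1121] [-0.0101  0.016 ] yaw 9.120781551334316 F [-0.0527  0.1827 -0.6753] v 0.0036625015500885956 w 0.005265862090244489
```

View pics/s11.png

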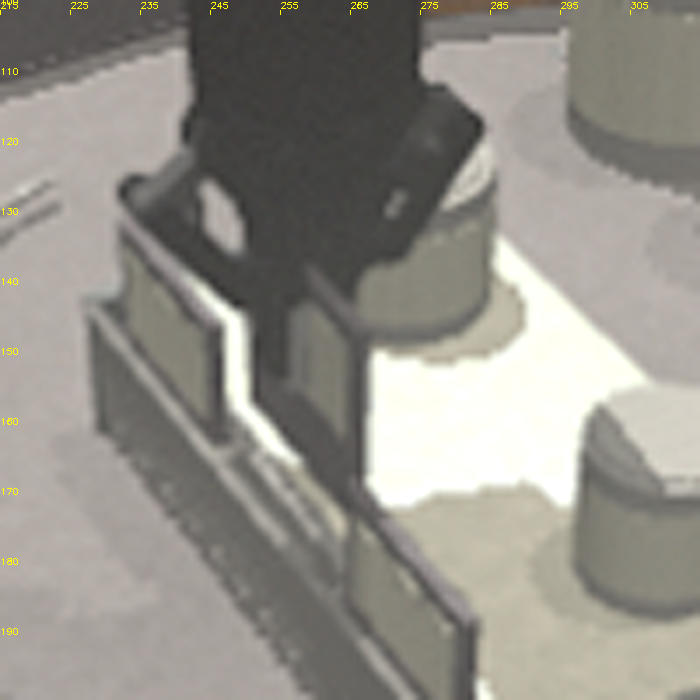

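```bash
python3 pl.py 250.3 157.6 265.5 174.5 259.5 138.5 267 149 .094
python3 - <<'E'
from h import *
np.set_printoptions(precision=1,suppress=True)
# where plate/bay centre corners should be in side view for check
c=np.array([.591,.083]); a=np.radians(9.2); ya=np.array([-np.sin(a),np.cos(a)])
for z in (.094,.121): print(z,proj("side",[[*(c+s*ya),z] for s in(.04,-.04,.05,-.05,.13,-.13)]))
E
```

```text
bot [[0.5902 0.1182]
 [0.6043 0.0426]] mid [0.5972 0.0804] len 0.0768378423750866 yaw 10.596809930832618
top [[0.6017 0.0772]
 [0.6042 0.0329]] mid [0.603  0.0551] len 0.044334887316582014 yaw 3.263176800668827
0.094 [[247.7 157.1]
 [262.7 174.9]
 [246.  155. ]
 [264.7 177.3]
 [232.7 139.2]
 [281.7 197.5]]
0.121 [[247.4 148.7]
 [262.7 166.4]
 [245.6 146.6]
 [264.7 168.8]
 [232.1 131. ]
 [282.1 189. ]]
```

>>> {"fn": "move_arm", "kwargs": {"plan": [{"dx": -0.24,"dy": 0.4,"dz": 0.1,"roll": 0}]}}

```text
t: 11.53
ee_pos: [0.5952, 0.0844, 0.104]
eef_rot: [[0.987, -0.001, -0.158], [0.158, 0.016, 0.987], [0.002, -1.0, 0.016]]
ft_force: [0.7, -0.1, 0.4]
gripper_width: 0.0048
```

```bash
python3 st.py 7|tail -2
python3 - <<'E'
from h import *
cv2.imwrite(f"pics/side12.png", ctrl.snapshot("side")[:,:,::-1])
crop('pics/side12.png','pics/s12.png',225,115,65,75,10)
E
```

```text
11.8333 [0.5916 0.0845 0.101 ] [-0.0086  0.016 ] yaw 9.132375157688307 F [ 0.3432 -0.8094 -0.9032] v 0.002613169517137242 w 0.004940731048512819
11.8833 [0.5916 0.0845 0.101 ] [-0.0085  0.016 ] yaw 9.125643910886552 F [-0.3247  0.0285 -1.0903] v 0.0028445296953057836 w 0.005443575607906032
```

View pics/s12.png

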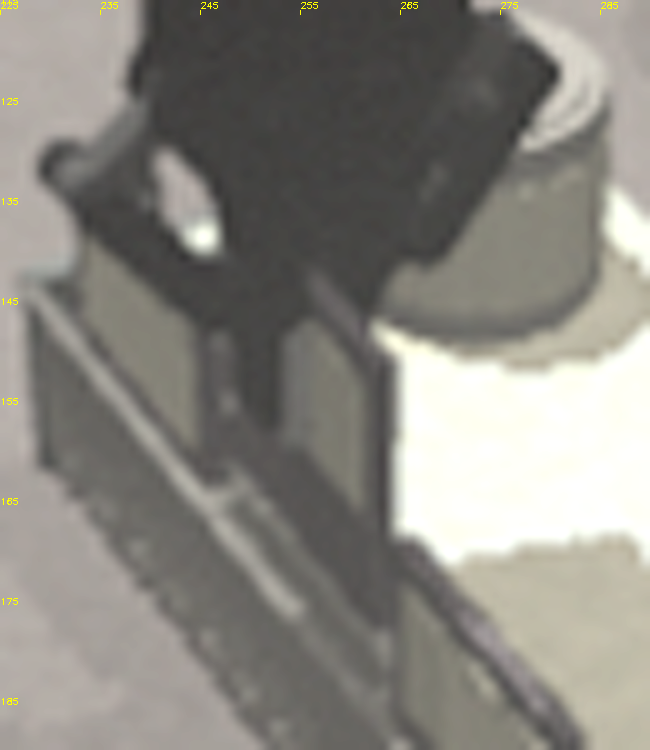

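>>> {"fn": "move_arm", "kwargs": {"plan": [{"dx": -0.05,"dy": 0.5,"dz": -0.03,"roll": 0}]}}

```text
t: 12.02
ee_pos: [0.5938, 0.0839, 0.0894]
eef_rot: [[0.987, -0.001, -0.159], [0.159, 0.017, 0.987], [0.002, -1.0, 0.017]]
ft_force: [1.6, -0.7, -0.3]
gripper_width: 0.005
```

```bash
python3 st.py 7|tail -2
```

```text
12.3167 [0.5903 0.0836 0.0864] [-0.0086  0.0161] yaw 9.120712665259624 F [-0.6326  0.5003 -1.1602] v 0.0034344113400240008 w 0.00544528993026177
12.3667 [0.5904 0.0836 0.0864] [-0.0083  0.0161] yaw 9.123591331730887 F [-0.1463  0.2864 -1.2659] v 0.004287788774023999 w 0.005454852313587887
```

>>> {"fn": "move_arm", "kwargs": {"plan": [{"dx": 0.04,"dy": 0.4,"dz": 0,"roll": 0}]}}

```text
t: 12.45
ee_pos: [0.5928, 0.084, 0.0768]
eef_rot: [[0.987, -0.006, -0.159], [0.159, 0.016, 0.987], [-0.003, -1.0, 0.017]]
ft_force: [-2.9, -0.3, 0.4]
gripper_width: 0.0052
```

```bash
python3 st.py 7|tail -2
python3 - <<'E'
from h import *
cv2.imwrite(f"pics/side13.png", ctrl.snapshot("side")[:,:,::-1])
crop('pics/side13.png','pics/s13.png',225,115,65,75,10)
E
```

```text
12.75 [0.5916 0.084  0.0743] [-0.0082  0.0161] yaw 9.117876290537673 F [-0.5578 -0.3612 -1.0129] v 0.006102946897135796 w 0.005233030595510562
12.8 [0.5917 0.084  0.0745] [-0.0079  0.0162] yaw 9.117704525202848 F [-0.3982  0.2736 -0.6564] v 0.004130138192233412 w 0.005203355197519004
```

View pics/s13.png

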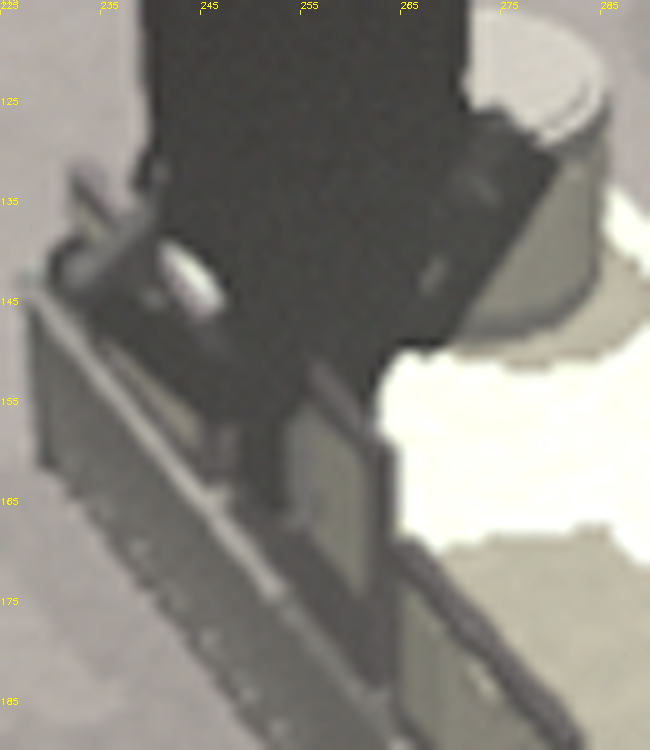

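The plate's foot is in the slot with no side force. Lowering towards the bar.

>>> {"fn": "move_arm", "kwargs": {"plan": [{"dx": 0,"dy": 0.35,"dz": -0.01,"roll": 0}]}}

```text
t: 12.93
ee_pos: [0.5927, 0.084, 0.0659]
eef_rot: [[0.987, -0.006, -0.159], [0.159, 0.016, 0.987], [-0.003, -1.0, 0.017]]
ft_force: [-1.5, -0.6, 0.5]
gripper_width: 0.0053
```

```bash
python3 st.py 6|tail -2
```

```text
13.1833 [0.5918 0.0839 0.0638] [-0.0076  0.0162] yaw 9.113950533973982 F [-0.5035  0.0827 -2.4128] v 0.00744638101401409 w 0.005234764735729936
13.2333 [0.592  0.0839 0.064 ] [-0.0072  0.0162] yaw 9.114124694964286 F [-0.1307  0.6409 -0.1817] v 0.005962499788104517 w 0.005158262203157146
```

>>> {"fn": "move_arm", "kwargs": {"plan": [{"dx": 0,"dy": 0.2,"dz": 0,"roll": 0}]}}

```text
t: 13.32
ee_pos: [0.5926, 0.084, 0.0593]
eef_rot: [[0.987, -0.006, -0.159], [0.159, 0.016, 0.987], [-0.004, -1.0, 0.017]]
ft_force: [-2.6, -0.9, 4.4]
gripper_width: 0.0053
```

```bash
python3 st.py 6|tail -2
```

```text
13.5667 [0.5924 0.084  0.0585] [-0.0065  0.0162] yaw 9.113974535734734 F [-1.1866 -0.3565  3.2021] v 0.002383858573509449 w 0.005235281979947527
13.6167 [0.5924 0.084  0.0585] [-0.0064  0.0162] yaw 9.115154646391431 F [-0.9759  0.2481  3.5012] v 0.0020442426791018467 w 0.005171704846014758
```

The bar is engaged at about 4 N. Pressing on to the stops.

>>> {"fn": "move_arm", "kwargs": {"plan": [{"dx": -0.02,"dy": 0.2,"dz": -0.01,"roll": 0}]}}

```text
t: 13.7
ee_pos: [0.5926, 0.0842, 0.0542]
eef_rot: [[0.987, -0.005, -0.158], [0.158, 0.017, 0.987], [-0.002, -1.0, 0.018]]
ft_force: [-8.6, 13.7, 45.0]
gripper_width: 0.005
```

```bash
python3 st.py 6|tail -2
```

```text
13.95 [0.5925 0.0843 0.0543] [-0.0051  0.017 ] yaw 9.11420961884269 F [-3.4908  0.6785  8.8832] v 0.0016903010944175297 w 0.004992886648050573
14.0 [0.5925 0.0843 0.0543] [-0.0052  0.017 ] yaw 9.115270556482724 F [-2.3196  1.6405  9.0468] v 0.001734723266475561 w 0.005361643687066228
```

>>> {"fn": "move_arm", "kwargs": {"plan": [{"dx": 0,"dy": 0.1,"dz": 0,"roll": 0}]}}

```text
t: 14.08
ee_pos: [0.5925, 0.0845, 0.0541]
eef_rot: [[0.987, -0.006, -0.159], [0.159, 0.017, 0.987], [-0.003, -1.0, 0.018]]
ft_force: [-10.4, -1.0, 24.2]
gripper_width: 0.0052
```

```bash
python3 st.py 6|tail -2
python3 - <<'E'
from h import *
for n in("side","top"): cv2.imwrite(f"pics/{n}14.png", ctrl.snapshot(n)[:,:,::-1])
crop('pics/side14.png','pics/s14.png',222,115,75,80,9)
np.set_printoptions(precision=1,suppress=True)
c=np.array([.591,.083]); a=np.radians(9.2); ya=np.array([-np.sin(a),np.cos(a)]); xa=np.array([np.cos(a),np.sin(a)])
print(proj("side",[[*(c+s*ya+o*xa),.121] for o in(-.003,.003) for s in(.04,-.04,.05,-.05,.13,-.13)]))
E
```

```text
14.3333 [0.5926 0.0845 0.0541] [-0.0059  0.0167] yaw 9.153225333683825 F [-6.3259 -0.72   15.9289] v 0.0014850267782464076 w 0.0053410053279115115
14.3833 [0.5925 0.0845 0.0541] [-0.0058  0.0167] yaw 9.157162704548586 F [-6.7607  0.1311 17.0527] v 0.0015593906121191634 w 0.005470155201019001
[[246.4 149.1]
 [261.6 166.8]
 [244.6 147. ]
 [263.6 169.2]
 [231.1 131.4]
 [281.  189.4]
 [248.5 148.4]
 [263.8 166. ]
 [246.7 146.3]
 [265.8 168.4]
 [233.1 130.7]
 [283.2 188.5]]
```

View pics/s14.png

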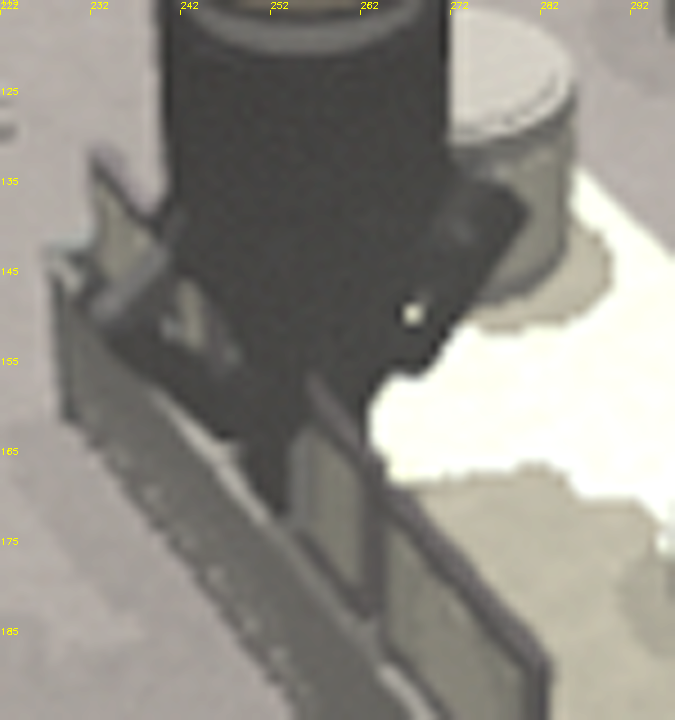

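View pics/side14.png

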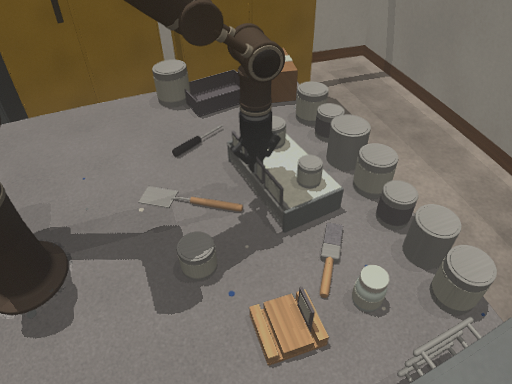

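```bash
python3 st.py 6
```

```text
14.5333 [0.5926 0.0845 0.0541] [-0.0058  0.0167] yaw 9.153942379658242 F [-5.8949  0.2521 15.9913] v 0.0015498031089791402 w 0.005037425852948317
14.5833 [0.5925 0.0845 0.0541] [-0.0059  0.0167] yaw 9.15697797636524 F [-5.8903  0.3037 16.7947] v 0.0016497271867098407 w 0.005302910229849722
14.6333 [0.5926 0.0845 0.0541] [-0.0058  0.0167] yaw 9.157717552314892 F [-6.0452  0.7152 16.2405] v 0.0017721096734340874 w 0.005192381105480216
14.6833 [0.5925 0.0845 0.0541] [-0.0059  0.0167] yaw 9.15248088011076 F [-6.2852 -0.5608 14.7092] v 0.0014728536947843888 w 0.005328895243865311
14.7333 [0.5925 0.0845 0.0541] [-0.0059  0.0167] yaw 9.155288758003783 F [-6.7194 -0.095  15.9357] v 0.001959367437137048 w 0.0052471233954105795
14.7833 [0.5925 0.0845 0.0541] [-0.0059  0.0167] yaw 9.15502980524473 F [-6.4049  0.5971 16.3074] v 0.0024740330209263675 w 0.005515272379639075
```

The hold is steady at about 16 N down. The plate's near top corner is at (264,165.7), against (263.8,166.0) expected for a height of 121 mm, and the narrow holder and other objects haven't moved. Handing in.

```bash
python3 -c "
from bench import ctrl
print(ctrl.sign_off())"
```

```text
the job is handed in; nothing more can be done
None
```

The wide holder is in the empty bay, paper face to the lip side. I handed the job in at about 14.8 s with the gripper still holding it pressed home.

**Last checks**
- **Push:** it held steady for about 0.4 s at roughly 16 N down. The sprung bar takes 5.6 N of that at home, so the rest should bear on the stops.
- **Height:** the visible near top corner was within 0.3 px of where a 121 mm top should appear, in line with the neighbouring holder. The arm's height reading also matched the seated height worked out from the grasp. The far top corner was hidden by the gripper, so I did not check it directly.
- **Rest of the scene:** in the final side view the narrow holder and the other objects showed no visible change.

**What went wrong or disagreed**
- **Missed first grasp:** the jaws closed above the plate without touching it. Both cameras showed the fingertips about 37 mm higher than the reported tool position and the given tip distance imply. I corrected for that using the pictures, and the second grasp held.
- **Tilt:** the tool's tilt drifted by 1–3 degrees between moves. At the end it was about 1 degree.
- **Side force:** about 6 N remains along x, so the plate leans lightly on one wall of the slot.
- **Contact peak:** the wrist force reached at least 45 N for a moment when the plate met the stops.

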